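# Index the tacking jig one hole wider

## Task

The bench tacking jig is still set to a square corner: open the corner between the square tube lying along its back fence and its swing arm by one hole. Hook the fingertips through the pull ring without gripping or forcing it, lift the spring index pin out of its hole, swing the arm away from the tube to the very next hole, let the pin drop fully home there, and take the hand away clear of everything. Grip and lift nothing else: the tube and the tape measure on the jig and the tools around it stay where they lie.

Things in the scene. Friction and masses are not known exactly. Their poses are not given: they have to be found in the camera images.
- jig: tacking jig bolted to the bench: grey plate 10 mm thick, 370 mm wide (y), with a rounded front edge towards the robot. Origin on the bench under the arm's pivot, z up; plate from x = -205 mm (front) to +82 mm (back). Steel fence bar along y at the back, front face at x = +46 mm, top 55 mm above the bench, 340 mm long
- middle_hole (a point): mouth of the middle index hole, in a steel arc strip on the plate (strip top 16 mm above the bench), 160 mm straight in front (-x) of the pivot. Five bushed holes, 12 mm wide with rounded edges, lie on this circle of 160 mm radius about the pivot at 15 degree (0.2618 rad) steps, two on either side of this one. The pin stands in this one at the start
- swing_arm (a joint): angle of the swing arm about the upright pivot, rad. 0 at the start: straight out from the fence to -x of the jig, pin in the middle hole; grows anticlockwise seen from above: at +0.2618 the pin is over the next hole on the jig's -y side, at -0.2618 over the next on its +y side; range -0.57 to 0.57. Locked while the pin is home, else it turns easily (about 1 N at the ring) and stays where left
- plunger_top (a point): top of the upright plunger barrel (38 mm across its nut) on the swing arm, 160 mm from the pivot axis, 64 mm above the bench. The arm is a flat steel bar 44 mm wide, 197 mm long from the pivot, its top 32 mm above the bench, with an upright rail 8 mm thick along it, 39 to 95 mm from the pivot, top 58 mm above the bench
- index_pin (a joint): lift of the spring index pin, m: 0 = fully home in a hole, 0.010 = foot level with the strip top, so the arm is free, 0.020 = end stop, do not pull on. A spring drives it down, 5 N at 0 and 8 N at 0.020, its weight included. Let down between two holes it rests on the strip at about 0.010; let down within 4 mm of a hole's centre it slides in by itself
- pull_ring: steel pull ring fixed on the pin's top: 8 mm round bar, 60 mm clear inside, standing across the arm, leaning 45 degrees from upright towards the pivot, so fingers pointing down and towards the pivot pass through it. Origin at its centre, 98 mm above the bench (pin home), 136 mm from the pivot axis; own x points along the arm to the pivot, z up. Top of the opening: x +21, z +21 mm
- square_tube: loose bare square tube, 40 x 40 mm, 130 mm long (its y), lying on the jig plate along the fence's front face, left or right of the pivot. Origin at the centre of its underside. The sign of its y in the jig's frame tells the side: at +y the arm must go to +0.2618, at -y to -0.2618
- tape_measure: tape measure, 34 x 84 x 64 mm, standing on the plate at the fence on the other side from the tube; origin at the centre of its underside. Leave alone
- chip_hammer: chipping hammer, 222 mm long, loose on the bench beside the jig; origin at the centre of its underside. Leave alone
- file_flat: flat file with a wooden handle, 305 mm long, loose on the bench beside the jig; origin at the centre of its underside. Leave alone
- magnet_square: flat welding magnet, 83 x 90 x 14 mm, loose on the bench beside the jig; origin at the centre of its underside. Leave alone
- spanner_17: combination spanner, 187 mm long, loose on the bench beside the jig; origin at the centre of its underside. Leave alone
- bolt_m16: bolt, 71 mm long, loose on the bench beside the jig; origin at the centre of its underside. Leave alone
- marker_1: paint marker, 128 mm long, loose on the bench beside the jig; origin at the centre of its underside. Leave alone
- gas_cup_1: gas cup, 42 mm tall, standing, loose on the bench beside the jig; origin at the centre of its underside. Leave alone
- gas_cup_2: gas cup, 42 mm tall, standing, loose on the bench beside the jig; origin at the centre of its underside. Leave alone
There are look-alikes about, which are no part of the job. Of the things shaped like the square_tube, the bare steel one is meant.

How it is judged:
By the outcome, as a careful person would: the job done as asked, in the order asked, and still so for the second after the job is handed in, with the robot touching nothing.
It also fails if it takes over 42 s, if anything falls off the work surface, if the arm or the gripper's body presses on something with over 40 N, if the wrist force passes 120 N, or if a joint passes its speed limit or range.

## Robot

A 6-joint arm with a two-finger parallel gripper is mounted at the origin on a cart in front of the work surface, level with it; the furniture and walls round the work are solid. World frame = base frame: x ahead of the robot, y to its left, z up, the work surface at z = 0. Lengths are in m, angles in degrees, forces in N, time in s.
With the tool pointing down it reaches from about 0.375 to 0.9 m from the base axis. Payload 3.1 kg.
Tool frame: the origin (TCP) lies between the finger pads; the fingertips stand 11 mm ahead of it and the grasp point (between the pads) lies 8 mm behind it; z points along the fingers, y is the line along which they close (so a half turn about z gives the same grasp; the last joint's range is limited). The gripper opens to 87 mm and grips with 3 to 60 N. Pads are 19 mm wide; open, the fingers measure 117 mm over their backs; the gripper's body (75 mm by 190 mm) begins 51 mm behind the grasp point.
Start: joints at [62.023, 30.224, 82.088, -0, 67.689, -10.227], TCP at [0.191, 0.595, 0.234] pointing down, gripper open.
Joint ranges: [-176.69, 176.69], [-43.24, 126.21], [12.49, 139.97], [-82, 262], [0, 151.66], [-163.58, 163.58]. Speed limits (degrees/s): [159.86, 159.86, 180, 180, 180, 180].

## Interface

Orientations are given as a 3x3 rotation matrix whose columns are the frame's x, y, z axes.
In Python, from rig import bot, viewer, workorder, nets gives the robot as it stands. The module is installed in compiled form; this text tells all that it offers.
- The arm moves only by the tool move_arm, never from a script. Its argument "increments" is a list of rows, each a list of 7 numbers: the shift along the tool's x, y, z normalised to -1 to 1, where 1 is 0.3 m, then the turn, a rotation vector about the tool's x, y, z normalised to -1 to 1, where 1 is pi rad, then the opening, from 0 (shut) to 1 (fully open). In form: [[tx, ty, tz, wx, wy, wz, grip], ...]. A call has 1 to 10 rows; each row is the pose to reach, as a shift and turn from the pose commanded when the call began, along the tool's axes at that moment, turning the shorter way round; what a row does not reach only later rows make up. A row lasts 1/12 s, in which the tool goes at most 41.7 mm and 7.16 degrees, less where a joint would pass 70% of its speed; a pose out of reach is approached as far as the arm can. A call with a number of a shift or a turn outside -1 to 1 is refused whole. A call with a gripper value outside its range is refused whole. The fingers move at their own pace and stop on an object; the grip force is fixed at half the most. Time passes only in rows, so rows that repeat a pose let the fingers close. It gives the time, the measured TCP pose, the force, the opening and the grip force at its end, in the units of the state.
- bot.read_state(): the state, without advancing time (a new reading comes with each control period).
- viewer.capture(name): name is "scene" or "top" or "wrist"; returns a dict with "image" (384x512x3 uint8, blue, green, red), "K" (3x3 intrinsics, pixels), "eye" and "orientation" of the camera in the world. Camera axes: x right, y up, looking along -z (the intrinsics and any distortion apply to the point x, -y, -z); pixel columns grow to the right and rows downward; lengths in m; the calibration is good to about 2 mm. A picture is of the moment at which its call begins. There is no depth.
- workorder.hand_in(): hands the job in; it is judged then, once.
Trained networks look in the newest picture that a camera, given by its name, has taken for a name from the list of things; names that differ only in an ending like _2 or _b are one class to them, and where a whole thing is asked for, a point or a joint stands for the part that bears it (a point fixed in the world has none). Each returns a list of dicts, best first, with "conf" (0 to 1); they miss things now and then, are a little off and sometimes report something else, mostly with a low value. They report only what shows in the picture. A call takes as long as a camera call. They do not tell look-alikes from the thing itself.
- nets.find_in(camera, thing): "location" ([column, row] in pixels, amid what is visible of it).
The state is a dict: "time_s": time; "joint_positions": joint angles; "qvel": joint speeds; "tau": joint torques, N m; "position": TCP position; "tcp_rot": TCP orientation; "force": force on the tool from outside, world axes, zero at the start; "moment": the same for the moment, N m; "opening": opening from 0.0 (shut) to 1.0 (fully open); "grasp_force": force on a finger pad.
Only numpy, scipy, OpenCV 4.12 (cv2) and the standard library are available. Lean on these libraries where they do the work, as an engineer would, in place of code of your own. Each camera call takes 0.05 s, during which the arm holds its last target. There are 200 camera calls.

## Working session

There is one attempt and no reset: what is moved stays moved. The work goes in short steps, Python scripts to look and compute and a tool call to move; the robot and the scene stay as the last step left them, time stands still between calls to the robot, and variables do not carry over. Pictures are saved under pics/ and viewed, at most 10 in all, crops included, and the job is handed in when it is done.

Besides the shell and the picture viewer there is one more tool, called after "Call:" as a command line: name --pt "numbers of a row" for each row, then --argument value for the rest. move_arm: Moves the arm, as the interface text tells. Its arguments: {"type":"object","properties":{"increments":{"type":"array"}},"required":["increments"]}

```bash
mkdir -p pics; cat > h.py <<'E'
import numpy as np, cv2
from rig import bot, viewer, workorder, nets
def ray(c,px):
    d=np.linalg.inv(c["K"])@np.array([px[0],px[1],1.0]); d=np.array([d[0],-d[1],-d[2]])
    return np.array(c["eye"]),np.array(c["orientation"])@d
def at_z(c,px,z):
    e,d=ray(c,px); return e+d*(z-e[2])/d[2]
def proj(c,p):
    q=np.array(c["orientation"]).T@(np.array(p)-c["eye"]); q=c["K"]@np.array([q[0],-q[1],-q[2]]); return q[:2]/q[2]
def tri(rays):
    A=np.zeros((3,3));b=np.zeros(3)
    for e,d in rays:
        d=d/np.linalg.norm(d);P=np.eye(3)-np.outer(d,d);A+=P;b+=P@e
    return np.linalg.solve(A,b)
E
python3 - <<'E'
from h import *
s=bot.read_state(); print(s)
for n in ("scene","top"):
    c=viewer.capture(n); cv2.imwrite(f"pics/{n}0.png",c["image"]); print(n,c["eye"],c["K"].tolist())
    for t in ("jig","plunger_top","pull_ring","square_tube","tape_measure","swing_arm"):
        print(t,[(np.round(r["location"]).tolist(),round(r["conf"],2)) for r in nets.find_in(n,t)][:4])
E
```

```text
{'time_s': 0.0, 'joint_positions': array([ 6.20246115e+01,  3.02789203e+01,  8.21561438e+01, -1.01196494e-04,
        6.76885571e+01, -1.02267761e+01]), 'qvel': array([-0.12824829,  0.05618374,  0.02640198,  0.02928091, -0.04812999,
       -0.10653872]), 'tau': array([-1.17540923e-03, -4.40052545e+01, -1.76586431e+01,  6.31208997e-02,
        5.82629757e-02, -1.56491142e-04]), 'position': array([0.19015708, 0.59463056, 0.23257344]), 'tcp_rot': array([[-9.52403194e-01,  3.04839521e-01, -1.01066861e-03],
       [ 3.04840958e-01,  9.52401363e-01, -1.90624581e-03],
       [ 3.81463105e-04, -2.12360779e-03, -9.99997672e-01]]), 'force': array([-0.42219327, -0.40915181, -0.62722086]), 'moment': array([-0.00067181,  0.03922873,  0.06996485]), 'grasp_force': 0.0, 'opening': 0.9965664843402589}
scene [-0.02809709 -1.12083093  0.8364813 ] [[403.16091954313237, 0.0, 251.4350104228914], [0.0, 403.16091954313237, 191.80147066914986], [0.0, 0.0, 1.0]]
jig [([257.0, 187.0], 0.6), ([237.0, 179.0], 0.32)]
plunger_top [([244.0, 178.0], 0.94)]
pull_ring [([244.0, 176.0], 0.41)]
square_tube [([323.0, 214.0], 0.9), ([287.0, 183.0], 0.72), ([275.0, 231.0], 0.59)]
tape_measure [([258.0, 163.0], 0.81)]
swing_arm [([247.0, 183.0], 0.97), ([334.0, 299.0], 0.5)]
top [ 0.37596939 -0.10448806  1.2628322 ] [[355.070914175522, 0.0, 254.35935851453425], [0.0, 355.070914175522, 188.60592899276566], [0.0, 0.0, 1.0]]
jig [([213.0, 167.0], 0.55), ([235.0, 145.0], 0.15)]
plunger_top [([319.0, 245.0], 0.62)]
pull_ring [([125.0, 244.0], 0.53), ([210.0, 190.0], 0.45), ([318.0, 245.0], 0.21)]
square_tube [([237.0, 145.0], 0.84), ([307.0, 199.0], 0.8), ([300.0, 142.0], 0.79)]
tape_measure [([183.0, 150.0], 0.81)]
swing_arm [([218.0, 178.0], 0.87)]
```

```bash
python3 - <<'E'
import cv2
for n in("top","scene"):
    im=cv2.imread(f"pics/{n}0.png"); im=im[85:285,90:360] if n=="top" else im[110:310,150:400]
    cv2.imwrite(f"pics/{n}0c.png",cv2.resize(im,None,fx=2.9,fy=2.9,interpolation=cv2.INTER_CUBIC))
E
```

```text
(no output)
```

View pics/top0c.png

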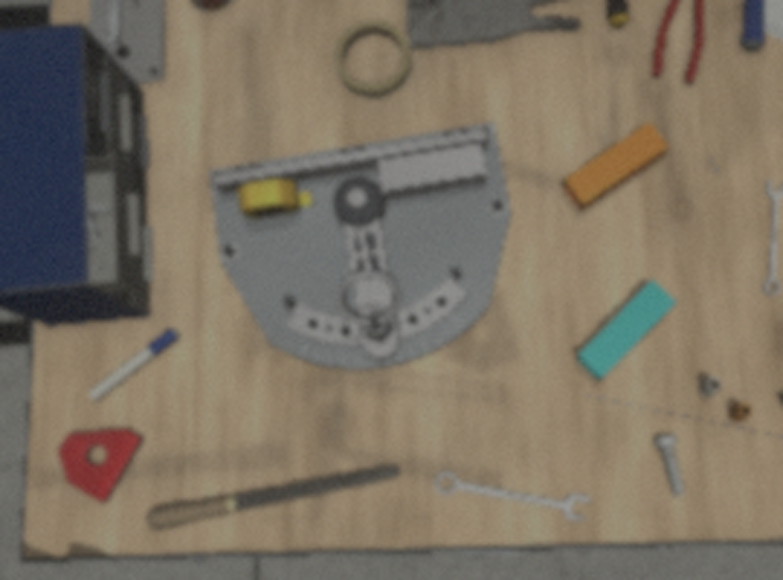

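View pics/scene0c.png

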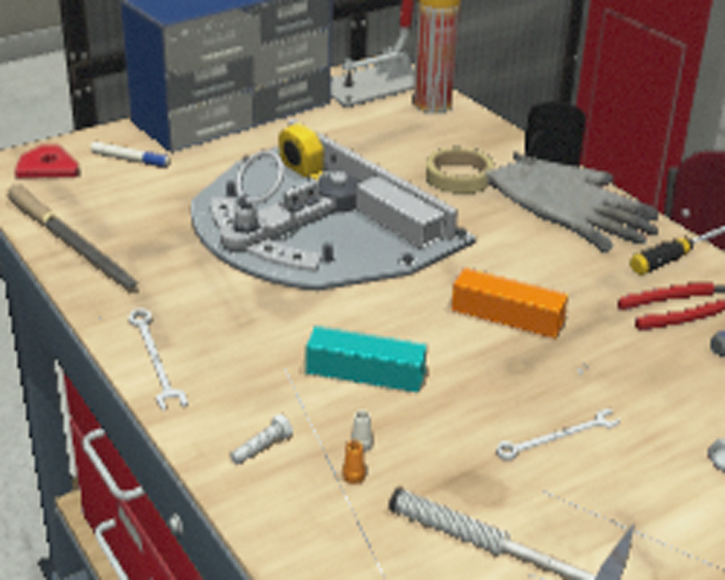

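The pictures show three square_tube look-alikes in the top view: bare grey at (237,145) along the fence, orange at (300,142), and teal at (307,199). The bare steel one on the plate is meant. It lies on the jig's -y side (image right), so the arm goes to -0.2618 (image left, +y). In the top crop, the free holes are at (313,323), (345,330), (411,318) and (441,301), and the plunger is at (378,325).

```bash
cat >> h.py <<'E'
from scipy.optimize import least_squares
def hole(a,z=.016,r=.16): return np.array([-r*np.cos(a),-r*np.sin(a),z])
def jw(j,p): 
    c,s=np.cos(j[2]),np.sin(j[2]); return np.array([j[0]+c*p[0]-s*p[1],j[1]+s*p[0]+c*p[1],p[2]])
def fit(obs,j0):
    r=least_squares(lambda j:np.concatenate([proj(c,jw(j,p))-px for c,p,px in obs]),j0,loss="soft_l1")
    return r.x,r.fun.reshape(-1,2)
E
python3 - <<'E'
from h import *
t=viewer.capture("top"); s=viewer.capture("scene")
f=lambda x,y:np.array([90+x/2.9,85+y/2.9])-.33
g=lambda x,y:np.array([150+x/2.9,110+y/2.9])-.33
a=.2618
obs=[(t,hole(-2*a),f(313,323)),(t,hole(-a),f(345,330)),(t,hole(a),f(411,318)),(t,hole(2*a),f(441,301)),
 (t,[-.16,0,.064],f(378,322)),(s,[-.16,0,.064],g(245,207)),(s,hole(a),g(269,249)),(s,hole(2*a),g(300,257))]
j,r=fit(obs,[.5,0,0]); print(j,np.degrees(j[2])); print(r.round(1).tolist())
for n,p in dict(ringc=[-.136,0,.098],mid=[-.16,0,.016],pl=[-.16,0,.064]).items(): print(n,jw(j,p))
c=viewer.capture("wrist"); print("wrist cam",c["eye"],c["orientation"],c["K"][0,0])
E
```

```text
[0.73245164 0.0560442  0.15453277] 8.854075269950068
[[0.2, 0.0], [0.5, 0.1], [0.7, 0.1], [0.2, -0.3], [-0.7, 0.1], [0.2, -0.8], [0.1, -0.4], [-0.7, -0.3]]
ringc [0.59807228 0.03511129 0.098     ]
mid [0.57435827 0.03141725 0.016     ]
pl [0.57435827 0.03141725 0.064     ]
wrist cam [0.12833921 0.61506041 0.38422286] [[ 3.05264236e-01 -9.23623086e-01 -2.31806259e-01]
 [ 9.52267527e-01  2.96222568e-01  7.37478627e-02]
 [ 5.51016713e-04 -2.43254158e-01  9.69962428e-01]] 314.6194061524347
```

```bash
cat >> h.py <<'E'
from scipy.spatial.transform import Rotation as Ro
J=np.array([0.73245164,0.0560442,0.15453277])
def Rt(yaw,tilt=45): # tool z forward-down, tilt from vertical; x back
    t=np.radians(tilt); z=np.array([np.sin(t),0,-np.cos(t)]); y=np.array([0,1,0]); x=np.cross(y,z)
    return Ro.from_euler('z',yaw).as_matrix()@np.column_stack([x,y,z])
def inc(p0,R0,p,R): 
    return np.round(np.concatenate([R0.T@(np.array(p)-p0)/.3,Ro.from_matrix(R0.T@R).as_rotvec()/np.pi]),4).tolist()
def ringpose(j,a,d,u,lift=0,tilt=45,dv=0):
    # TCP pose with tip d past ring plane, axis u up in ring plane, arm angle a
    n=np.array([1,0,-1])/2**.5; m=np.array([1,0,1])/2**.5
    t=np.radians(tilt); z=np.array([np.sin(t),0,-np.cos(t)])
    q=np.array([-.136,0,.098+lift])+m*u+z*(d-.011)
    yaw=j[2]+a
    return np.array([j[0],j[1],0])+Ro.from_euler('z',yaw).as_matrix()@q, Rt(yaw,tilt)
E
python3 - <<'E'
from h import *
s=bot.read_state();p0,R0=s["position"],s["tcp_rot"]
for p in ([.19,.36,.28],[.31,.22,.28],[.42,.05,.28]): print(inc(p0,R0,p,Rt(J[2],0)))
print(ringpose(J,0,-.03,.009), ringpose(J,0,.028,.009))
E
```

```text
[-0.2375, -0.7472, -0.1548, -0.0, -0.0, -0.1478]
[-0.7607, -1.0698, -0.1548, -0.0, -0.0, -0.1478]
[-1.2826, -1.4977, -0.1547, -0.0, -0.0, -0.1478]
(array([0.5757145 , 0.03162851, 0.13335534]), array([[-0.69868058, -0.15391845,  0.69868058],
       [-0.10883678,  0.98808355,  0.10883678],
       [-0.70710678,  0.        , -0.70710678]])) (array([0.61623797, 0.03794105, 0.09234315]), array([[-0.69868058, -0.15391845,  0.69868058],
       [-0.10883678,  0.98808355,  0.10883678],
       [-0.70710678,  0.        , -0.70710678]]))
```

Call:
move_arm --pt "-0.24 -0.75 -0.15 0 0 0 0" --pt "-0.24 -0.75 -0.15 0 0 0 0" --pt "-0.24 -0.75 -0.15 0 0 -0.05 0" --pt "-0.24 -0.75 -0.15 0 0 -0.1 0" --pt "-0.24 -0.75 -0.15 0 0 -0.148 0" --pt "-0.24 -0.75 -0.15 0 0 -0.148 0" --pt "-0.5 -0.91 -0.15 0 0 -0.148 0" --pt "-0.76 -1.0 -0.15 0 0 -0.148 0" --pt "-0.76 -1.0 -0.15 0 0 -0.148 0" --pt "-0.76 -1.0 -0.15 0 0 -0.148 0"

```text
time_s: 1.68
position: [0.3121, 0.2431, 0.2792]
tcp_rot: [[-0.988, -0.155, 0.002], [-0.155, 0.988, 0.001], [-0.002, 0.001, -1.0]]
force: [0.3, 1.1, -0.0]
opening: 0.324
grasp_force: 0.0
```

Call:
move_arm --pt "-0.34 -0.8 0.06 0 0 0 0" --pt "-0.34 -0.8 0.06 0 0 0 0" --pt "-0.34 -0.8 0.06 0 -0.03 0 0" --pt "-0.34 -0.8 0.06 0 -0.07 0 0" --pt "-0.34 -0.8 0.06 0 -0.11 0 0" --pt "-0.34 -0.8 0.06 0 -0.15 0 0" --pt "-0.5 -0.83 0.2 0 -0.19 0 0" --pt "-0.5 -0.83 0.2 0 -0.23 0 0" --pt "-0.5 -0.83 0.2 0 -0.25 0 0" --pt "-0.5 -0.83 0.2 0 -0.25 0 0"

```text
time_s: 2.52
position: [0.5094, 0.0357, 0.2532]
tcp_rot: [[-0.797, -0.133, 0.589], [-0.104, 0.991, 0.083], [-0.595, 0.005, -0.804]]
force: [0.0, -2.1, -1.3]
opening: 0.008
grasp_force: 0.0
```

```bash
python3 - <<'E'
from h import *
s=bot.read_state();p0,R0=s["position"],s["tcp_rot"]; print(s["time_s"],p0,R0,s["joint_positions"].round(1),s["force"],s["opening"])
c=viewer.capture("wrist"); im=c["image"].copy()
for t in ("pull_ring","plunger_top"):
    print(t,[(np.round(r["location"]).tolist(),round(r["conf"],2)) for r in nets.find_in("wrist",t)][:3])
n=np.array([1,0,1])/2**.5
for th in np.arange(0,2*np.pi,.26):
    for r in (.03,.038):
        q=np.array([-.136,0,.098])+r*(np.cos(th)*n+np.sin(th)*np.array([0,1,0])); x,y=proj(c,jw(J,q)); cv2.circle(im,(int(x),int(y)),1,(0,0,255),-1)
for a in (-2,-1,0,1,2):
    x,y=proj(c,jw(J,hole(a*.2618))); cv2.circle(im,(int(x),int(y)),2,(0,255,0),-1)
cv2.imwrite("pics/w1.png",cv2.resize(im,None,fx=1.5,fy=1.5))
for d in (-.045,-.02,.0,.028): 
    p,R=ringpose(J,0,d,.009); print(d,inc(p0,R0,p,R))
E
```

```text
2.5167 [0.50943702 0.03574847 0.25316397] [[-0.79718567 -0.13332371  0.58882918]
 [-0.10417295  0.99105934  0.08336293]
 [-0.59467891  0.00511566 -0.80394703]] [ -17.4   12.2  123.3   54.6   18.3 -163.6] [ 0.00906518 -2.10852541 -1.29675899] 0.007622772364186216
pull_ring [([232.0, 127.0], 0.77), ([184.0, 193.0], 0.46)]
plunger_top [([244.0, 136.0], 0.87)]
-0.045 [0.0702, -0.0457, 0.4006, -0.0031, -0.0473, -0.0061]
-0.02 [0.0579, -0.0447, 0.483, -0.0031, -0.0473, -0.0061]
0.0 [0.048, -0.044, 0.5489, -0.0031, -0.0473, -0.0061]
0.028 [0.0342, -0.043, 0.6412, -0.0031, -0.0473, -0.0061]
```

View pics/w1.png

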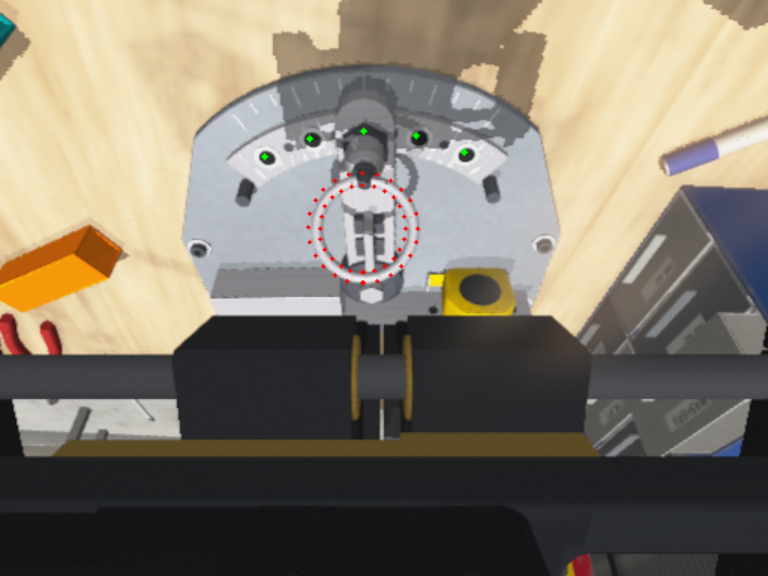

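The overlay fits well: the predicted ring matches the one seen around (362,228) in the picture, to within a few pixels, and the holes match too. But j6 is at its limit and the wrist is close to singular. I'll reduce the tilt and gather joint data to model the arm.

Call:
move_arm --pt "0 0 -0.05 0 0.03 0 0" --pt "0 0 -0.05 0 0.06 0 0" --pt "0 0 -0.05 0 0.09 0 0" --pt "0 0 -0.05 0 0.09 0 0" --pt "0 0 -0.05 0 0.09 0 0"

```text
time_s: 3.08
position: [0.5029, 0.0346, 0.2689]
tcp_rot: [[-0.927, -0.145, 0.345], [-0.138, 0.989, 0.044], [-0.347, -0.006, -0.938]]
force: [1.1, 0.1, -0.0]
opening: 0.003
grasp_force: 0.0
```

```bash
python3 - <<'E'
from h import *
s=bot.read_state(); print(s["time_s"],repr(s["position"]),repr(s["tcp_rot"]),s["joint_positions"],s["force"])
E
```

```text
3.0833 array([0.50294125, 0.03456795, 0.26885223]) array([[-0.92745461, -0.14500345,  0.34467659],
       [-0.13817958,  0.98941029,  0.04442606],
       [-0.3474685 , -0.00642411, -0.93766965]]) [ -12.96419769   11.39405084  110.88495737   11.03172687   39.07598101
 -118.80292602] [ 1.10851367  0.056939   -0.03493563]
```

```bash
cat > kin.py <<'E'
from h import *
D=[([62.023,30.224,82.088,0,67.689,-10.227],[.191,.595,.234]),
([62.0246115,30.2789203,82.1561438,0,67.6885571,-10.2267761],[.19015708,.59463056,.23257344]),
([-17.4,12.2,123.3,54.6,18.3,-163.6],[.50943702,.03574847,.25316397]),
([-12.96419769,11.39405084,110.88495737,11.03172687,39.07598101,-118.80292602],[0.50294125,0.03456795,0.26885223])]
E=lambda ax,a:Ro.from_euler(ax,a,degrees=True).as_matrix()
def rot(q): return E('z',q[0])@E('y',q[1]+q[2])@E('z',q[3])@E('y',q[4])@E('z',q[5]+90)
def fk(q,k):
    a1,h,L2,L3,c,s,b,LT=k
    x,z=np.array([1,0,0]),np.array([0,0,1])
    A=E('y',q[1]+q[2]); W=A@E('z',q[3])@E('y',q[4])
    return E('z',q[0])@(np.array([a1,s,h])+E('y',q[1])@z*L2+A@(L3*z+c*x)+W@(b*x+LT*z))
E
cat > a.py <<'E'
from kin import *
for q,p in D[1:]: print(rot(q).round(3).tolist())
k0=np.array([0,.15,.39,.43,0,.11,0,.25])
f=lambda k:np.concatenate([np.concatenate([fk(q,k)-p for q,p in D]),(k-k0)*.01])
r=least_squares(f,k0); print(r.x.round(3),(r.fun[:12]*1e3).round(1))
E
python3 a.py
```

```text
[[-0.952, 0.305, -0.001], [0.305, 0.952, -0.002], [0.0, -0.002, -1.0]]
[[-0.798, -0.133, 0.588], [-0.103, 0.991, 0.084], [-0.594, 0.006, -0.805]]
[[-0.927, -0.145, 0.345], [-0.138, 0.989, 0.044], [-0.347, -0.006, -0.938]]
[0.006 0.271 0.586 0.388 0.114 0.111 0.001 0.291] [-0.4  0.2 -0.2  0.1 -0.1  0.2  0.1  0.  -0.  -0.1 -0.3  0. ]
```

```bash
cat >> a.py <<'E'
k=r.x
lo=np.array([-176.69,-43.24,12.49,-82,0,-163.58]);hi=np.array([176.69,126.21,139.97,262,151.66,163.58])
def ik(p,R,q0):
    g=lambda q:np.concatenate([(fk(q,k)-p)*5,(rot(q)-R).ravel()])
    s=least_squares(g,np.clip(q0,lo+.1,hi-.1),bounds=(lo,hi),x_scale=50); return s.x,np.abs(s.fun).max()
def pose(tilt,yaw,a,d,u,flip):
    R=Rt(yaw,tilt)@E('z',180*flip)
    p,_=ringpose(J,a,0,u); return p+R[:,2]*(d-.011)-ringpose(J,a,0,0)[1][:,2]*(-.011),R
for tilt in (35,45,55,65):
  for yaw in (.1545,0,-.107):
    for flip in (0,1):
      for q0 in ([-8,35,95,5,30,-100],[-8,35,95,175,30,80],[-8,35,95,175,30,-100],[-8,35,95,90,30,0],[-8,35,95,5,30,80]):
        p,R=pose(tilt,yaw,0,.02,.009,flip); q,e=ik(p,R,q0)
        if e<1e-3: print(tilt,yaw,flip,q.round(0))
E
python3 a.py | sort -u -k1,9
```

```text
35 -0.107 0 [ -8.  38. 116. 175.   9.  94.]
35 -0.107 1 [ -8.  38. 116. 175.   9. -86.]
35 0 0 [-10.  38. 117. 148.  11. 113.]
35 0 1 [-10.  38. 117. 148.  11. -67.]
35 0.1545 0 [-13.  38. 117. 121.  14. 130.]
35 0.1545 1 [-13.  38. 117. 121.  14. -50.]
45 -0.107 0 [ -8.  42. 122. 178.  29.  91.]
45 -0.107 1 [ -8.  42. 122. 178.  29. -89.]
45 0 0 [-11.  42. 123. 165.  30.  96.]
45 0 1 [-11.  42. 123. 165.  30. -84.]
45 0.1545 0 [-15.  42. 123. 147.  31. 102.]
45 0.1545 1 [-15.  42. 123. 147.  31. -78.]
55 -0.107 0 [ -8.  48. 127. 178.  50.  90.]
55 -0.107 1 [ -8.  48. 127. 178.  50. -90.]
55 0 0 [-12.  48. 128. 168.  51.  91.]
55 0 1 [-12.  48. 128. 168.  51. -89.]
55 0.1545 0 [-17.  48. 127. 153.  51.  92.]
55 0.1545 1 [-17.  48. 127. 153.  51. -88.]
65 -0.107 0 [ -8.  57. 130. 178.  72.  90.]
65 -0.107 1 [ -8.  57. 130. 178.  72. -90.]
65 0 0 [-13.  57. 131. 168.  73.  88.]
65 0 1 [-13.  57. 131. 168.  73. -92.]
65 0.1545 0 [-19.  57. 131. 154.  72.  86.]
65 0.1545 1 [-19.  57. 131. 154.  72. -94.]
[0.006 0.271 0.586 0.388 0.114 0.111 0.001 0.291] [-0.4  0.2 -0.2  0.1 -0.1  0.2  0.1  0.  -0.  -0.1 -0.3  0. ]
[[-0.798, -0.133, 0.588], [-0.103, 0.991, 0.084], [-0.594, 0.006, -0.805]]
[[-0.927, -0.145, 0.345], [-0.138, 0.989, 0.044], [-0.347, -0.006, -0.938]]
[[-0.952, 0.305, -0.001], [0.305, 0.952, -0.002], [0.0, -0.002, -1.0]]
```

```bash
cat > b.py <<'E'
exec(open("a.py").read().split("for tilt in")[0])
s=bot.read_state();p0,R0,q0=s["position"],s["tcp_rot"],s["joint_positions"]
pe,Re=pose(50,J[2],0,-.07,.008,1)
qe,e=ik(pe,Re,[-15,42,123,147,31,-78]); print("end",pe.round(3),qe.round(1),e)
q=q0.copy();rows=[];N=24
for i in range(1,N+1):
    t=i/N; w=q0[3:]+(qe[3:]-q0[3:])*t
    w[1]=np.interp(t,[0,.5,1],[q0[4],32,qe[4]])
    p=p0+(pe-p0)*max(0,(t-.5)/.5)
    g=least_squares(lambda x:fk(np.r_[x,w],k)-p,q[:3]).x; q=np.r_[g,w]
    rows.append((p,rot(q),q))
pb,Rb=p0,R0
for i,(p,R,q) in enumerate(rows):
    if i in(8,16): pb,Rb=rows[i-1][:2]; print()
    prev=rows[i-1][1] if i else R0
    print(inc(pb,Rb,p,R),q.round(0).tolist(),round(np.degrees(Ro.from_matrix(prev.T@R).magnitude()),1))
E
python3 b.py
```

```text
[[-0.952, 0.305, -0.001], [0.305, 0.952, -0.002], [0.0, -0.002, -1.0]]
[[-0.798, -0.133, 0.588], [-0.103, 0.991, 0.084], [-0.594, 0.006, -0.805]]
[[-0.927, -0.145, 0.345], [-0.138, 0.989, 0.044], [-0.347, -0.006, -0.938]]
[0.006 0.271 0.586 0.388 0.114 0.111 0.001 0.291] [-0.4  0.2 -0.2  0.1 -0.1  0.2  0.1  0.  -0.  -0.1 -0.3  0. ]
end [0.542 0.026 0.156] [-21.7  36.5 134.7 144.9  42.5 -83.4] 2.052247261019602e-12
[0.0, 0.0, 0.0, -0.013, -0.0083, 0.0432] [-15.0, 11.0, 112.0, 17.0, 38.0, -117.0] 8.3
[0.0, 0.0, 0.0, -0.0257, -0.0158, 0.0867] [-17.0, 11.0, 113.0, 22.0, 38.0, -116.0] 8.3
[0.0, 0.0, 0.0, -0.0384, -0.0228, 0.1301] [-19.0, 11.0, 114.0, 28.0, 37.0, -114.0] 8.2
[0.0, 0.0, 0.0, -0.0509, -0.0291, 0.1735] [-20.0, 11.0, 116.0, 33.0, 37.0, -113.0] 8.2
[0.0, 0.0, 0.0, -0.0633, -0.0348, 0.2167] [-22.0, 11.0, 117.0, 39.0, 36.0, -111.0] 8.2
[0.0, 0.0, 0.0, -0.0755, -0.0399, 0.2597] [-23.0, 11.0, 119.0, 44.0, 36.0, -110.0] 8.1
[0.0, 0.0, 0.0, -0.0874, -0.0445, 0.3024] [-24.0, 11.0, 120.0, 50.0, 35.0, -108.0] 8.0
[0.0, 0.0, 0.0, -0.099, -0.0485, 0.3446] [-25.0, 11.0, 122.0, 56.0, 34.0, 
[... 822 characters left out ...]
06.0, 36.0, -94.0] 7.6
[-0.033, -0.0152, 0.0559, -0.0095, 0.0015, 0.0829] [-28.0, 25.0, 133.0, 111.0, 37.0, -92.0] 7.4
[-0.0496, -0.0228, 0.0839, -0.0149, 0.001, 0.1218] [-28.0, 27.0, 133.0, 117.0, 38.0, -91.0] 7.1
[-0.0661, -0.0304, 0.1119, -0.021, -0.0003, 0.159] [-27.0, 29.0, 134.0, 123.0, 39.0, -89.0] 6.8
[-0.0826, -0.038, 0.1398, -0.0277, -0.0021, 0.1943] [-26.0, 31.0, 134.0, 128.0, 40.0, -88.0] 6.5
[-0.0991, -0.0456, 0.1678, -0.0352, -0.0045, 0.2276] [-25.0, 33.0, 134.0, 134.0, 41.0, -86.0] 6.2
[-0.1156, -0.0532, 0.1957, -0.0436, -0.0072, 0.259] [-23.0, 35.0, 135.0, 139.0, 42.0, -85.0] 5.9
[-0.1321, -0.0608, 0.2237, -0.0529, -0.0102, 0.2886] [-22.0, 36.0, 135.0, 145.0, 43.0, -83.0] 5.6
```

Call:
move_arm --pt "0 0 0 -0.012 -0.008 0.037 0" --pt "0 0 0 -0.023 -0.014 0.074 0" --pt "0 0 0 -0.034 -0.02 0.111 0" --pt "0 0 0 -0.044 -0.026 0.148 0" --pt "0 0 0 -0.055 -0.031 0.185 0" --pt "0 0 0 -0.065 -0.036 0.222 0" --pt "0 0 0 -0.076 -0.04 0.26 0" --pt "0 0 0 -0.086 -0.044 0.297 0" --pt "0 0 0 -0.099 -0.0485 0.345 0" --pt "0 0 0 -0.099 -0.0485 0.345 0"

```text
time_s: 3.92
position: [0.4996, 0.0366, 0.2661]
tcp_rot: [[-0.566, 0.612, 0.552], [0.814, 0.521, 0.257], [-0.131, 0.595, -0.793]]
force: [-0.1, 0.2, 0.5]
opening: 0.008
grasp_force: 0.0
```

```bash
sed -i 's/^N=.*//; s/;N=24/;N=17/; s/i in(8,16)/i in(8,)/' b.py; sed -i "s/max(0,(t-.5)\/.5)/max(0,(t-.3)\/.7)/; s/\[q0\[4\],32,qe/[q0[4],34,qe/" b.py; python3 b.py | tail -n +5; python3 -c "
from h import *
s=bot.read_state();print(s['joint_positions'],s['time_s'])"
```

```text
end [0.542 0.026 0.156] [-21.7  36.5 134.7 144.9  42.5 -83.4] 2.052247261019602e-12
[0.0, 0.0, 0.0, -0.0101, -0.0016, 0.0403] [-27.0, 11.0, 123.0, 62.0, 34.0, -106.0] 7.5
[0.0, 0.0, 0.0, -0.0201, -0.0036, 0.0804] [-28.0, 12.0, 125.0, 67.0, 34.0, -105.0] 7.4
[0.0, 0.0, 0.0, -0.0299, -0.0055, 0.1199] [-28.0, 12.0, 126.0, 72.0, 34.0, -103.0] 7.3
[0.0, 0.0, 0.0, -0.0393, -0.0071, 0.1589] [-29.0, 12.0, 128.0, 77.0, 34.0, -102.0] 7.2
[0.0, 0.0, 0.0, -0.0485, -0.0087, 0.1972] [-29.0, 13.0, 129.0, 82.0, 34.0, -100.0] 7.1
[-0.0046, -0.0113, 0.0274, -0.0535, -0.0067, 0.2373] [-29.0, 15.0, 130.0, 88.0, 34.0, -99.0] 7.3
[-0.0096, -0.0239, 0.0578, -0.0574, -0.005, 0.2768] [-29.0, 17.0, 130.0, 93.0, 34.0, -98.0] 7.1
[-0.0147, -0.0364, 0.0882, -0.0609, -0.004, 0.3152] [-29.0, 19.0, 131.0, 98.0, 34.0, -96.0] 7.0

[-0.0155, -0.0075, 0.0285, -0.0035, 0.0002, 0.0392] [-28.0, 21.0, 132.0, 103.0, 35.0, -95.0] 7.1
[-0.0311, -0.0151, 0.0569, -0.0073, 0.0015, 0.0789] [-28.0, 23.0, 132.0, 108.0, 36.0, -93.0] 7.2
[-0.0466, -0.0226, 0.0854, -0.0115, 0.0021, 0.1173] [-28.0, 25.0, 133.0, 114.0, 37.0, -92.0] 7.0
[-0.0622, -0.0302, 0.1138, -0.0163, 0.0019, 0.1542] [-27.0, 27.0, 133.0, 119.0, 38.0, -90.0] 6.7
[-0.0777, -0.0377, 0.1423, -0.0216, 0.001, 0.1895] [-26.0, 29.0, 134.0, 124.0, 39.0, -89.0] 6.4
[-0.0933, -0.0453, 0.1707, -0.0276, -0.0005, 0.223] [-26.0, 31.0, 134.0, 129.0, 40.0, -88.0] 6.1
[-0.1088, -0.0528, 0.1992, -0.0344, -0.0025, 0.2548] [-24.0, 33.0, 135.0, 134.0, 41.0, -86.0] 5.9
[-0.1244, -0.0604, 0.2276, -0.042, -0.0049, 0.2849] [-23.0, 35.0, 135.0, 140.0, 42.0, -85.0] 5.6
[-0.1399, -0.0679, 0.2561, -0.0505, -0.0076, 0.3132] [-22.0, 36.0, 135.0, 145.0, 43.0, -83.0] 5.3
[ -25.73638744   11.12358175  122.13373532   56.4159947    34.47516459
 -107.62950228] 3.9167
```

Call:
move_arm --pt "0 0 0 -0.01 -0.002 0.038 0" --pt "0 0 0 -0.019 -0.004 0.076 0" --pt "0 0 0 -0.028 -0.005 0.113 0" --pt "0 0 0 -0.037 -0.007 0.15 0" --pt "0 0 0 -0.046 -0.008 0.187 0" --pt "-0.003 -0.008 0.02 -0.052 -0.007 0.222 0" --pt "-0.007 -0.018 0.045 -0.056 -0.006 0.258 0" --pt "-0.012 -0.03 0.073 -0.059 -0.004 0.295 0" --pt "-0.015 -0.036 0.088 -0.061 -0.004 0.315 0"

```text
time_s: 4.67
position: [0.512, 0.0338, 0.2396]
tcp_rot: [[0.153, 0.703, 0.694], [0.862, -0.439, 0.254], [0.483, 0.559, -0.673]]
force: [0.8, 0.3, 0.6]
opening: 0.007
grasp_force: 0.0
```

```bash
sed -i "s/N=17/N=9/; s/i in(8,)/i in(10,)/; s/max(0,(t-.3)\/.7)/t/; s/\[q0\[4\],34,qe/[q0[4],.5*(q0[4]+qe[4]),qe/" b.py; python3 b.py | tail -n +5; python3 -c "
from h import *
s=bot.read_state();print(s['joint_positions'],s['time_s'])"
```

```text
end [0.542 0.026 0.156] [-21.7  36.5 134.7 144.9  42.5 -83.4] 2.052247261019602e-12
[-0.0157, -0.0083, 0.028, -0.0023, 0.0022, 0.0414] [-29.0, 21.0, 131.0, 102.0, 35.0, -94.0] 7.5
[-0.0313, -0.0165, 0.0561, -0.0062, 0.0033, 0.0811] [-28.0, 23.0, 132.0, 108.0, 36.0, -93.0] 7.2
[-0.047, -0.0248, 0.0841, -0.0106, 0.0035, 0.1194] [-28.0, 25.0, 133.0, 113.0, 37.0, -91.0] 6.9
[-0.0626, -0.033, 0.1122, -0.0154, 0.003, 0.1562] [-27.0, 27.0, 133.0, 118.0, 38.0, -90.0] 6.7
[-0.0783, -0.0413, 0.1402, -0.0209, 0.0018, 0.1912] [-27.0, 29.0, 134.0, 124.0, 39.0, -89.0] 6.4
[-0.0939, -0.0495, 0.1682, -0.027, -0.0, 0.2245] [-26.0, 31.0, 134.0, 129.0, 40.0, -87.0] 6.1
[-0.1096, -0.0578, 0.1963, -0.0339, -0.0024, 0.2561] [-24.0, 33.0, 134.0, 134.0, 41.0, -86.0] 5.8
[-0.1252, -0.0661, 0.2243, -0.0416, -0.0052, 0.2858] [-23.0, 35.0, 135.0, 140.0, 42.0, -85.0] 5.6
[-0.1409, -0.0743, 0.2524, -0.0503, -0.0082, 0.3138] [-22.0, 36.0, 135.0, 145.0, 43.0, -83.0] 5.3
[-28.5723971   18.3604773  130.54609209  97.17481355  34.04302318
 -95.27866036] 4.6667
```

Call:
move_arm --pt "-0.016 -0.008 0.028 -0.002 0.002 0.039 0" --pt "-0.031 -0.016 0.056 -0.006 0.003 0.078 0" --pt "-0.047 -0.025 0.084 -0.01 0.003 0.117 0" --pt "-0.063 -0.033 0.112 -0.015 0.003 0.155 0" --pt "-0.078 -0.041 0.14 -0.021 0.002 0.191 0" --pt "-0.094 -0.05 0.168 -0.027 0 0.2245 0" --pt "-0.11 -0.058 0.196 -0.034 -0.002 0.256 0" --pt "-0.125 -0.066 0.224 -0.042 -0.005 0.286 0" --pt "-0.141 -0.074 0.252 -0.05 -0.008 0.314 0" --pt "-0.141 -0.074 0.252 -0.05 -0.008 0.314 0"

```text
time_s: 5.5
position: [0.5429, 0.0271, 0.1553]
tcp_rot: [[0.635, 0.157, 0.757], [0.101, -0.988, 0.121], [0.766, -0.0, -0.643]]
force: [-0.5, -0.3, 0.6]
opening: 0.006
grasp_force: 0.0
```

```bash
cat > look.py <<'E'
import sys
from h import *
name,a,lift=sys.argv[1],float(sys.argv[2]),float(sys.argv[3]); cam=sys.argv[4] if len(sys.argv)>4 else "wrist"
s=bot.read_state();print(s["time_s"],s["position"].round(4),s["joint_positions"].round(1),s["force"].round(2))
c=viewer.capture(cam); im=c["image"].copy(); f=1 if cam=="wrist" else 1
Ja=J+np.array([0,0,a]); n=np.array([1,0,1])/2**.5
for th in np.arange(0,2*np.pi,.2):
    for r in (.03,.038):
        x,y=proj(c,jw(Ja,np.array([-.136,0,.098+lift])+r*(np.cos(th)*n+np.sin(th)*np.array([0,1,0])))); cv2.circle(im,(int(x),int(y)),0,(0,0,255),-1)
for i in (-2,-1,0,1,2):
    x,y=proj(c,jw(J,hole(i*.2618))); cv2.circle(im,(int(x),int(y)),0,(0,255,0),-1)
x,y=proj(c,s["position"]+s["tcp_rot"][:,2]*.011); cv2.circle(im,(int(x),int(y)),1,(255,0,255),-1); print("tip px",x,y)
if cam!="wrist":
    x,y=proj(c,jw(J,[-.1,0,.05])); x,y=int(x),int(y); im=cv2.resize(im[y-60:y+60,x-80:x+80],None,fx=5,fy=5,interpolation=cv2.INTER_CUBIC)
else: im=cv2.resize(im,None,fx=1.5,fy=1.5)
cv2.imwrite(f"pics/{name}.png",im)
E
python3 look.py w2 0 0
```

```text
5.5 [0.5429 0.0271 0.1553] [-21.8  36.  134.1 143.9  41.7 -82.4] [-0.47 -0.35  0.56]
tip px 253.25035588064156 233.43676675196278
```

View pics/w2.png

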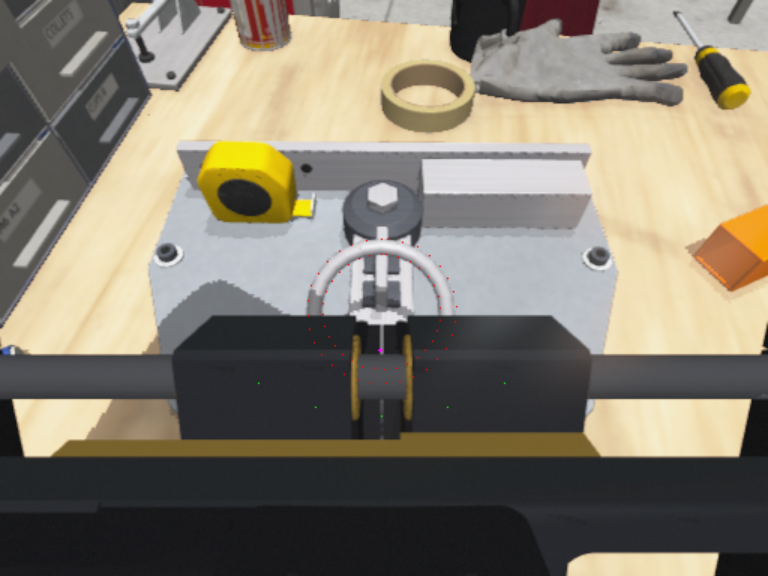

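The wrist view shows the ring around (380,305), standing where predicted, with the shut fingers lined up on it at (380,350). The tube, at (505,190), is on the right. I'll insert along tool z.

Call:
move_arm --pt "0 0 0.06 0 0 0 0" --pt "0 0 0.12 0 0 0 0" --pt "0 0 0.17 0 0 0 0" --pt "0 0 0.21 0 0 0 0" --pt "0 0 0.245 0 0 0 0" --pt "0 0 0.28 0 0 0 0" --pt "0 0 0.32 0 0 0 0" --pt "0 0 0.32 0 0 0 0" --pt "0 0 0.32 0 0 0 0"

```text
time_s: 6.3
position: [0.6155, 0.0369, 0.0942]
tcp_rot: [[0.635, 0.154, 0.757], [0.099, -0.988, 0.118], [0.766, 0.0, -0.642]]
force: [0.2, 0.2, -0.3]
opening: 0.006
grasp_force: 0.0
```

```bash
python3 look.py s1 0 0 scene; python3 - <<'E'
from h import *
s=bot.read_state(); R=s["tcp_rot"]; tip=s["position"]+R[:,2]*.011
q=Ro.from_euler('z',-J[2]).as_matrix()@(tip-np.array([J[0],J[1],0])); print("tip in jig",q.round(4), "d,u",((q-[-.136,0,.098])@np.array([[1,0,-1],[1,0,1]]).T/2**.5).round(4))
E
```

```text
6.3 [0.6155 0.0369 0.0942] [-16.1  45.1 124.3 150.2  40.6 -83.1] [ 0.25  0.22 -0.3 ]
tip px 244.8397745201774 170.7249194913074
tip in jig [-0.1106 -0.0008  0.0874] d,u [0.0255 0.0104]
```

View pics/s1.png

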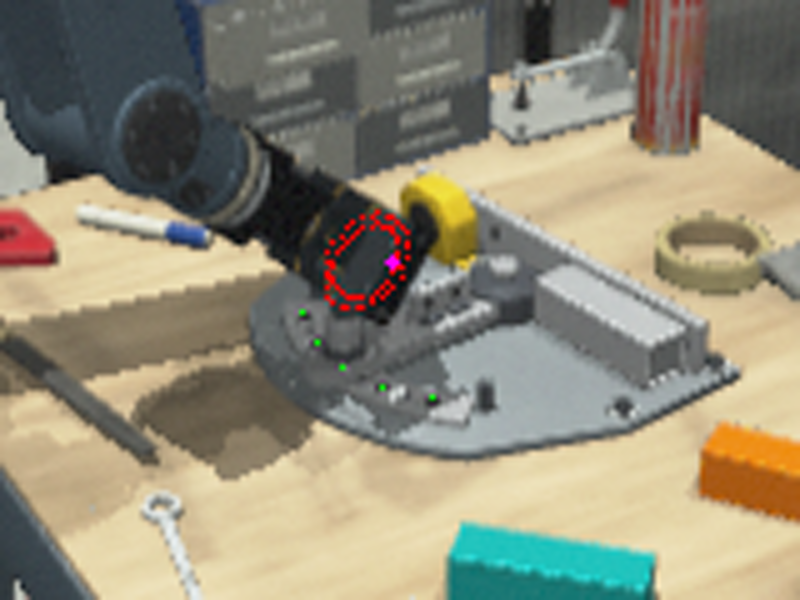

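The scene view shows the hand over the ring with the fingers through it (tip marker at (393,262)), and nothing pressing. Next I'll feel for the top of the ring.

Call:
move_arm --pt "0.006 0 0 0 0 0 0" --pt "0.012 0 0 0 0 0 0" --pt "0.018 0 0 0 0 0 0" --pt "0.018 0 0 0 0 0 0" --pt "0.018 0 0 0 0 0 0"

```text
time_s: 6.77
position: [0.6188, 0.0371, 0.0991]
tcp_rot: [[0.634, 0.153, 0.758], [0.098, -0.988, 0.117], [0.767, 0.0, -0.642]]
force: [0.4, -0.1, -0.8]
opening: 0.008
grasp_force: 0.0
```

Call:
move_arm --pt "0.005 0 0 0 0 0 0" --pt "0.01 0 0 0 0 0 0" --pt "0.01 0 0 0 0 0 0" --pt "0.01 0 0 0 0 0 0"

```text
time_s: 7.1
position: [0.6203, 0.0375, 0.1007]
tcp_rot: [[0.636, 0.153, 0.757], [0.098, -0.988, 0.117], [0.766, -0.0, -0.643]]
force: [0.3, -0.1, -0.4]
opening: 0.007
grasp_force: 0.5
```

Call:
move_arm --pt "0.005 0 -0.0045 0 0 0 0" --pt "0.01 0 -0.0085 0 0 0 0" --pt "0.01 0 -0.0085 0 0 0 0" --pt "0.01 0 -0.0085 0 0 0 0"

```text
time_s: 7.43
position: [0.6193, 0.0378, 0.1039]
tcp_rot: [[0.638, 0.153, 0.755], [0.098, -0.988, 0.117], [0.764, -0.001, -0.645]]
force: [-2.5, 0.2, -6.2]
opening: 0.003
grasp_force: 2.7
```

Call:
move_arm --pt "0.005 0 -0.0045 0 0 0 0" --pt "0.01 0 -0.0085 0 0 0 0" --pt "0.01 0 -0.0085 0 0 0 0" --pt "0.01 0 -0.0085 0 0 0 0"

```text
time_s: 7.77
position: [0.6196, 0.0376, 0.1083]
tcp_rot: [[0.637, 0.153, 0.756], [0.098, -0.988, 0.117], [0.765, -0.0, -0.644]]
force: [-4.5, -0.6, -5.6]
opening: 0.005
grasp_force: 3.5
```

Call:
move_arm --pt "0.006 0 -0.005 0 0 0 0" --pt "0.012 0 -0.01 0 0 0 0" --pt "0.018 0 -0.015 0 0 0 0" --pt "0.021 0 -0.0175 0 0 0 0" --pt "0.021 0 -0.0175 0 0 0 0" --pt "0.021 0 -0.0175 0 0 0 0"

```text
time_s: 8.27
position: [0.6197, 0.0375, 0.1167]
tcp_rot: [[0.637, 0.153, 0.756], [0.098, -0.988, 0.117], [0.765, -0.0, -0.644]]
force: [-6.1, -0.2, -7.4]
opening: 0.005
grasp_force: 4.1
```

```bash
python3 look.py w3 0 0.014
```

```text
8.2667 [0.6197 0.0375 0.1167] [-15.8  41.5 123.4 147.8  36.7 -79.6] [-6.13 -0.17 -7.35]
tip px 253.24656785403724 233.50093777183596
```

View pics/w3.png

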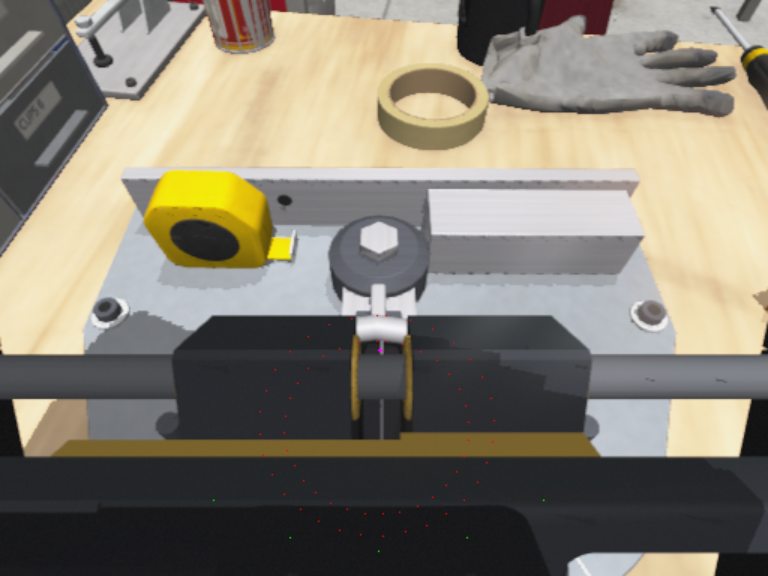

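The wrist view shows the ring's top bar at (382,328) on the fingers, matching the prediction for about 14 mm of lift. The force agrees. Next I'll work out the swing.

```bash
cat > sw.py <<'E'
import sys
from h import *
s=bot.read_state();p,R=s["position"],s["tcp_rot"]; P=np.array([J[0],J[1],0])
q=Ro.from_euler('z',-J[2]).as_matrix()@(p-P); print("TCP az about pivot deg",np.degrees(np.arctan2(-q[1],-q[0])), "tool yaw-J",np.degrees(np.arctan2(R[1,2],R[0,2])-J[2]))
for a in map(float,sys.argv[1:]):
    Z=Ro.from_euler('z',a).as_matrix(); print(a,inc(p,R,P+Z@(p-P),Z@R))
E
python3 sw.py -.03 -.06 -.1 -.14 -.18 -.22 -.245 -.262 -.27
```

```text
TCP az about pivot deg 0.4627248571332389 tool yaw-J -0.06266316146884769
-0.03 [0.0, -0.0114, 0.0001, -0.0073, 0.0, 0.0062]
-0.06 [0.0003, -0.0228, 0.0004, -0.0146, 0.0, 0.0123]
-0.1 [0.001, -0.038, 0.0012, -0.0244, 0.0, 0.0205]
-0.14 [0.0021, -0.0532, 0.0025, -0.0341, 0.0, 0.0287]
-0.18 [0.0035, -0.0682, 0.0042, -0.0438, 0.0, 0.0369]
-0.22 [0.0054, -0.0832, 0.0064, -0.0536, 0.0, 0.0451]
-0.245 [0.0067, -0.0925, 0.0081, -0.0597, 0.0, 0.0502]
-0.262 [0.0077, -0.0988, 0.0093, -0.0638, 0.0, 0.0537]
-0.27 [0.0082, -0.1017, 0.0098, -0.0657, 0.0, 0.0554]
```

Call:
move_arm --pt "0 -0.011 0 -0.007 0 0.006 0" --pt "0 -0.023 0 -0.015 0 0.012 0" --pt "0.001 -0.038 0.001 -0.024 0 0.02 0" --pt "0.002 -0.053 0.0025 -0.034 0 0.029 0" --pt "0.0035 -0.068 0.004 -0.044 0 0.037 0" --pt "0.0055 -0.083 0.0065 -0.0535 0 0.045 0" --pt "0.007 -0.0925 0.008 -0.06 0 0.05 0" --pt "0.008 -0.099 0.0095 -0.064 0 0.054 0" --pt "0.008 -0.1 0.0095 -0.0645 0 0.0545 0" --pt "0.008 -0.1 0.0095 -0.0645 0 0.0545 0"

```text
time_s: 9.15
position: [0.6188, 0.0683, 0.1166]
tcp_rot: [[0.64, -0.111, 0.76], [-0.072, -0.994, -0.084], [0.765, -0.001, -0.644]]
force: [-5.6, 0.3, -7.6]
opening: 0.005
grasp_force: 4.3
```

```bash
python3 sw.py 0; python3 look.py w4 -.2618 .014; python3 look.py s4 -.2618 .014 scene
```

```text
TCP az about pivot deg -15.023543670832384 tool yaw-J -15.156176829278857
0.0 [0.0, 0.0, 0.0, 0.0, 0.0, 0.0]
9.15 [0.6188 0.0683 0.1166] [ -2.6  41.5 122.2 185.1  33.7 -91.8] [-5.58  0.27 -7.56]
tip px 253.68669429155878 233.56802170154228
9.2 [0.6188 0.0681 0.1166] [ -2.6  41.6 122.2 185.1  33.7 -91.8] [-5.09  0.97 -6.48]
tip px 241.75427536696822 162.16512017235968
```

View pics/w4.png

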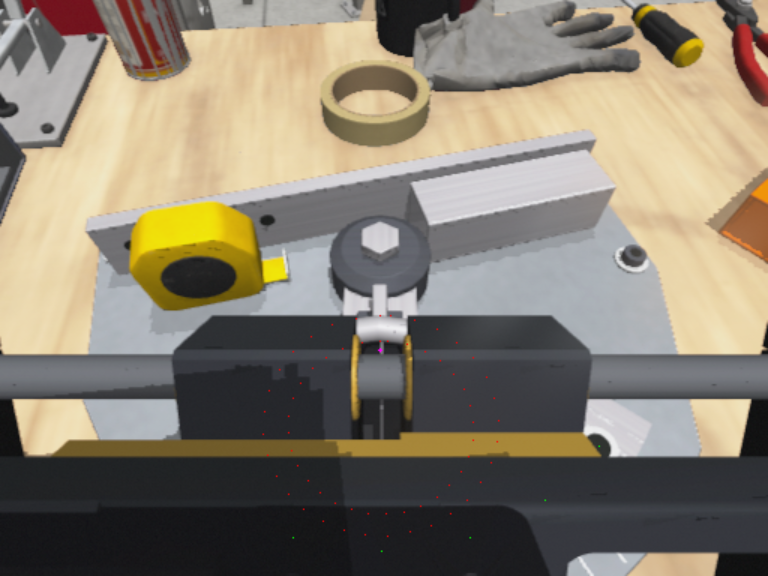

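The wrist view shows the arm rail at (380,300) in line with the hand as before, so the arm followed by 15° away from the tube. Now I'll let the pin down.

Call:
move_arm --pt "-0.006 0 0.005 0 0 0 0" --pt "-0.012 0 0.01 0 0 0 0" --pt "-0.018 0 0.015 0 0 0 0" --pt "-0.024 0 0.02 0 0 0 0" --pt "-0.024 0 0.02 0 0 0 0" --pt "-0.024 0 0.02 0 0 0 0"

```text
time_s: 9.75
position: [0.6189, 0.0675, 0.1072]
tcp_rot: [[0.64, -0.112, 0.76], [-0.073, -0.994, -0.085], [0.765, -0.001, -0.644]]
force: [-6.2, 0.5, -6.0]
opening: 0.002
grasp_force: 4.1
```

Call:
move_arm --pt "-0.006 0 0.005 0 0 0 0" --pt "-0.012 0 0.01 0 0 0 0" --pt "-0.018 0 0.015 0 0 0 0" --pt "-0.024 0 0.02 0 0 0 0" --pt "-0.024 0 0.02 0 0 0 0" --pt "-0.024 0 0.02 0 0 0 0"

```text
time_s: 10.25
position: [0.6215, 0.0675, 0.1]
tcp_rot: [[0.634, -0.111, 0.765], [-0.072, -0.994, -0.085], [0.77, -0.001, -0.638]]
force: [-2.5, 1.8, -1.2]
opening: 0.007
grasp_force: 1.4
```

```bash
python3 look.py w5 -.2618 0; python3 - <<'E'
from h import *
s=bot.read_state(); tip=s["position"]+s["tcp_rot"][:,2]*.011
q=Ro.from_euler('z',-J[2]+.2618).as_matrix()@(tip-np.array([J[0],J[1],0])); print("tip in arm",q.round(4), "d,u",((q-[-.136,0,.098])@np.array([[1,0,-1],[1,0,1]]).T/2**.5).round(4))
E
```

```text
10.25 [0.6215 0.0675 0.1   ] [ -2.7  44.2 122.2 184.7  36.8 -91.3] [-2.52  1.81 -1.19]
tip px 253.68644486423756 233.53302294564196
tip in arm [-0.1031 -0.0005  0.093 ] d,u [0.0268 0.0197]
```

View pics/w5.png

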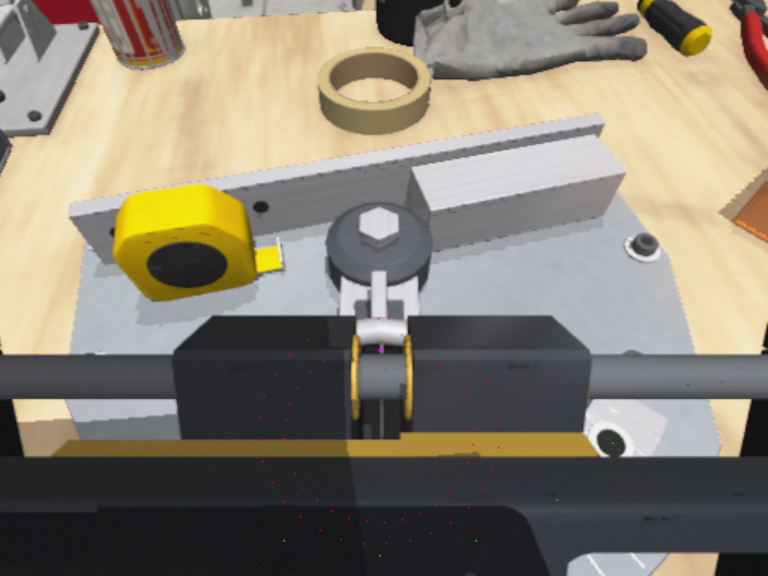

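The ring bar at (382,328) matches the home prediction and the load is nearly gone. I'll lower the fingers off the bar.

Call:
move_arm --pt "-0.01 0 0 0 0 0 0" --pt "-0.02 0 0 0 0 0 0" --pt "-0.032 0 0 0 0 0 0" --pt "-0.032 0 0 0 0 0 0" --pt "-0.032 0 0 0 0 0 0"

```text
time_s: 10.72
position: [0.6138, 0.0683, 0.091]
tcp_rot: [[0.638, -0.112, 0.762], [-0.073, -0.994, -0.085], [0.767, -0.001, -0.642]]
force: [0.1, -0.3, -1.1]
opening: 0.01
grasp_force: 0.0
```

Call:
move_arm --pt "0 0 -0.05 0 0 0 0" --pt "0 0 -0.1 0 0 0 0" --pt "0 0 -0.15 0 0 0 0" --pt "0 0 -0.2 0 0 0 0" --pt "0 0 -0.25 0 0 0 0" --pt "0 0 -0.3 0 0 0 0" --pt "0 0 -0.33 0 0 0 0" --pt "0.15 0 -0.36 0 0 0 0" --pt "0.25 0 -0.38 0 0 0 0" --pt "0.25 0 -0.38 0 0 0 0"

```text
time_s: 11.55
position: [0.5813, 0.0722, 0.2299]
tcp_rot: [[0.624, -0.112, 0.774], [-0.072, -0.994, -0.086], [0.778, -0.002, -0.628]]
force: [1.5, -0.5, 1.2]
opening: 0.004
grasp_force: 0.0
```

```bash
python3 look.py w6 -.2618 0; python3 look.py s6 -.2618 0 scene; python3 -c "
import cv2
a=cv2.imread('pics/w6.png');b=cv2.imread('pics/s6.png')
cv2.imwrite('pics/f6.png',cv2.vconcat([cv2.resize(a[:330],None,fx=.65,fy=.65),cv2.resize(b,(499,374))]))"
```

```text
11.55 [0.5813 0.0722 0.2299] [ -2.2  24.6 124.3 189.4  20.1 -96.1] [ 1.49 -0.5   1.17]
tip px 253.70232682099748 233.53953967813018
11.6 [0.5786 0.0723 0.2268] [ -2.2  24.7 124.6 189.3  20.2 -96. ] [ 0.08  0.51 -0.1 ]
tip px 231.03835623612193 137.49468504058515
```

View pics/f6.png

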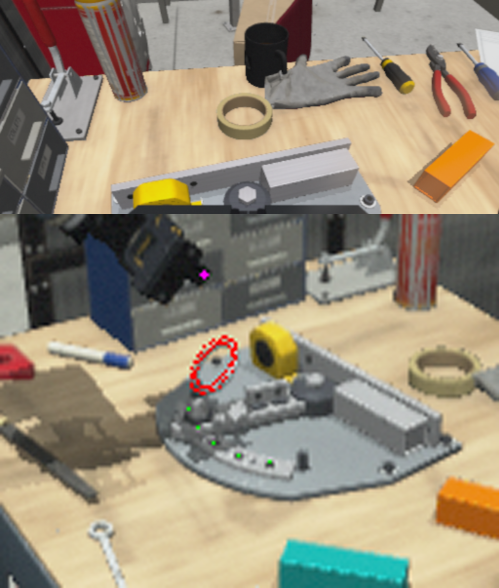

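The scene view shows the ring on its "home at -15°" overlay at (213,363), with the hand clear above and the tube and tape measure in place. I'm handing in.

```bash
python3 -c "
from h import *
print(workorder.hand_in())"
```

```text
the job is handed in; nothing more can be done
None
```

I handed the job in at about 11.6 s of robot time. The swing arm is one hole further from the tube (to -0.2618 rad), and the lift force and last picture show the pin home there. The hand is clear and nothing else was touched.

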